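Load a well plate into the low scanner bridge and start the scan

TASK

Slide the white 96-well plate along the bench, pushing it with the fingertips, between the guides and under the low bridge of the plate scanner until it stands against the end stop. Then push the gate with the red knob fully shut behind it and, only after that, press the green button on the bridge all the way down to start the scan, and let it go. Keep the plate flat on the bench all the time, without lifting or tipping it, and do not disturb the other things on the bench.

Things in the scene. Friction and masses are not known exactly. Their poses are not given: they have to be found in the camera images.
- plate: Loose white 96-well plate flat on the bench: 127.8 mm long (its x), 85.5 mm wide (its y), 14.4 mm high, about 0.12 kg. Origin: centre of its underside. It goes in lengthwise, either end first. It starts before the scanner's mouth, on the robot's side of the channel's centreline, its length turned up to 0.55 rad from the channel.
- scanner: Fixed plate scanner: two guide rails 12 mm high, a white bridge across them, an end stop bar. Origin: on the bench where the centre of the plate's underside lies when home. Its x is the way the plate is pushed in (about world +y), z up, -y the side away from the robot. All but the open gate lies within y = -86 to 78 mm.
- mouth (a point): Middle of the scanner's mouth, on the bench (the plate slides on the bench itself, no step), 54 mm before the scanner's origin, axes as the scanner's. Flared lead-ins narrow the channel from about 110 mm here to 88.6 mm (1.5 mm beside the plate on each side) 32 mm further in.
- bridge_underside (a point): Centre of the bridge's underside, 17.4 mm above the bench (3 mm over the plate). The bridge is 62 mm long along the scanner's x (x = -15 to 47 mm of its frame), 156 mm wide, its top 55 mm above the bench. When the plate is home its rear 49 mm stand out before the bridge, so fingers need not go under it.
- stop_face (a point): Middle of the face of the end stop bar (14 mm high), which the plate's leading edge meets: 65 mm from the scanner's origin along its x. A plate that is home has its rear edge at about x = -64 mm of the scanner's frame.
- gate (a joint): Angle (rad) of the steel gate at the mouth, an arm 82 mm long, 12 mm thick, 6 to 14 mm above the bench. 0 = shut (hard stop): it lies across the channel along the scanner's +y, 2 mm behind a plate that is home. At 1.57 it points along the scanner's -x beside the channel. It opens counter-clockwise seen from above, starts at 1.6 to 1.85, and stays where it is left; 1 to 2 N at the knob move it.
- gate_hinge (a point): Point on the gate's vertical hinge axis, 20 mm above the bench; fixed to the scanner at x = -72 mm, y = -66 mm of its frame (the side away from the robot).
- gate_knob (a point): Centre of the top of the gate's red knob, 46 mm above the bench. The knob is an upright cylinder 14 mm in diameter, from 16 to 46 mm above the bench, 66 mm from the hinge axis.
- start (a joint): Travel (m) of the green start button: 0 released, 0.006 fully down (about 5 N). It springs back.
- start_top (a point): Centre of the top of the green button (24 mm in diameter), which looks up, on the bridge 16 mm along the scanner's x from its origin.
- timer: Loose bench timer, 48 x 68 x 16 mm, a bystander. Origin at the centre of its underside.
- tape: Loose roll of black tape, 62 mm in diameter, 19 mm high, a bystander. Origin at the centre of its underside.
- screwdriver: Loose red screwdriver lying on the bench beyond the scanner, 165 mm long, a bystander. Origin under its centre.
- vial_blue: Loose vial with a blue cap, 12 mm in diameter, 33 mm high, standing upright, a bystander. Origin at the centre of its underside.
- vial_red: Loose vial with a red cap, 12 mm in diameter, 33 mm high, standing upright, a bystander. Origin at the centre of its underside.

How it is judged:
By the outcome, as a careful person would: the job done as asked, in the order asked, and still so for the second after the job is handed in, with the robot touching nothing.
It also fails if it takes over 72 s, if anything falls off the work surface, if the arm or the gripper's body presses on something with over 40 N, if the wrist force passes 120 N, or if a joint passes its speed limit or range.

ROBOT

A 6-joint arm with a two-finger parallel gripper is mounted at the origin on a cart in front of the work surface, level with it; the furniture and walls round the work are solid. World frame = base frame: x ahead of the robot, y to its left, z up, the work surface at z = 0. Lengths are in m, angles in rad, forces in N, time in s.
With the tool pointing down it reaches from about 0.25 to 0.775 m from the base axis. Payload 4 kg.
Tool frame: the origin (TCP) lies at the very end of the fingers, on their centre line; the grasp point (between the pads) lies r.hold_point_z behind it (r.hold_point_z is the distance from the TCP to the grasp point, in m); z points along the fingers, y is the line along which they close (so a half turn about z gives the same grasp; the last joint's range is limited). The gripper opens to 94 mm and grips with 3 to 60 N. Pads are 16 mm wide; open, the fingers measure 119 mm over their backs; the gripper's body (75 mm by 177 mm) begins 78 mm behind the grasp point.
Start: joints at [1.074, 0.087, 1.371, -0, 1.684, -0.103], TCP at [0.211, 0.508, 0.206] pointing down, gripper open.
Joint ranges: [-3.1, 3.1], [-0.76, 2.03], [0.27, 2.55], [-1.08, 4.22], [0.17, 2.65], [-2.57, 2.57]. Speed limits (rad/s): [2.79, 2.79, 3.14, 3.14, 3.14, 3.14].

INTERFACE

Orientations are given as a rotation vector (axis times angle).
In Python, from workcell import readout, viewer, workorder, trace, r gives the robot as it stands.
- The arm moves only by the shell command python3 -m jog 'ROWS' [OPENING] [FORCE]. ROWS is JSON, a list of rows, each a list of 6 numbers: the shift along the tool's x, y, z in units of 30 mm (1.0 is 30 mm), then the turn, a rotation vector about the tool's x, y, z in units of 6 degrees (1.0 is 6 degrees). A call has 1 to 8 rows; each row shifts and turns the commanded pose from where the row before left it, along the tool's axes as they then stand; what a row does not reach is not made up. A row lasts 1/12 s, in which the tool goes at most 41.7 mm and 7.16 degrees, less where a joint would pass 70% of its speed; a pose out of reach is approached as far as the arm can. A call is refused whole if a number of a shift passes 1 or a number of a turn 1, either way. A call with a gripper value outside its range is refused whole. OPENING is the closure, from 0 (fully open) to 1 (shut), set as the call begins (- or left out, the last holds). The fingers move at their own pace and stop on an object; FORCE is the grip in N (left out, the last holds). Time passes only in rows, so rows that do not move let the fingers close. It gives the time, the measured TCP pose, the force, the opening and the grip force at its end, in the units of the state.
- readout.read_state(): the state, without advancing time (a new reading comes with each control period).
- viewer.read_camera(name): name is "scene" or "top" or "wrist"; returns (picture, depth): 480x640x3 uint8, blue, green, red; 480x640 float32, m along the optical axis (not along the pixel's ray), 0 where there is no reading.
- viewer.calibration(name): a dict with "vertical_fov" (degrees; the focal length in pixels is half the picture's height over the tangent of half this angle, whatever the lens; pixels are square), "cx", "cy" (the principal point, pixels), "cam_to_world" (4x4, takes a point from camera to world coordinates); the wrist camera has in their place "T_tool_cam" (4x4, takes a point from camera to tool coordinates, whose origin is the TCP and whose axes are the flange's). Camera axes: x right, y down, z forward; pixel columns grow to the right and rows downward; lengths in m; the calibration is good to about 2 mm. The wrist camera is an equidistant fisheye: a pixel r from the principal point sees the ray r / f radians off the axis. A picture is of the moment at which its call begins: read the wrist's pose just before it. calibration takes no time and is no camera call.
- workorder.hand_in(): hands the job in; it is judged then, once.
Trained networks look in the newest picture that a camera, given by its name, has taken for a name from the list of things; names that differ only in an ending like _2 or _b are one class to them, and where a whole thing is asked for, a point or a joint stands for the part that bears it (a point fixed in the world has none). Each returns a list of dicts, best first, with "p" (0 to 1); they miss things now and then, are a little off and sometimes report something else, mostly with a low value. They report only what shows in the picture. A call takes as long as a camera call.
- trace(camera, label): "region" (480x640 bool, what is visible of it) and "location" ([column, row] in pixels, amid what is visible of it).
The state is a dict: "time_s": time; "joint_pos": joint angles; "qvel": joint speeds; "tau": joint torques, N m; "tool_pos": TCP position; "tcp_rot": TCP orientation; "ft_force": force on the tool from outside, world axes, zero at the start; "moment": the same for the moment, N m; "grip_width": finger opening in m; "grasp_force": force on a finger pad.
Only numpy, scipy, OpenCV 4.12 (cv2) and the standard library are available. Lean on these libraries where they do the work, as an engineer would, in place of code of your own. Each camera call takes 0.05 s, during which the arm holds its last target. There are 200 camera calls.

## Working session

There is one attempt and no reset: what is moved stays moved. The work goes in short steps, Python scripts to look and compute and a shell command to move; the robot and the scene stay as the last step left them, time stands still between calls to the robot, and variables do not carry over. Pictures are saved under pics/ and viewed, at most 10 in all, crops included, and the job is handed in when it is done.

```bash
ls; mkdir -p pics; python3 - <<'E'
from workcell import readout, viewer, r
import cv2, numpy as np
s=readout.read_state(); print({k:np.round(v,3).tolist() for k,v in s.items()}); print(r.hold_point_z)
for n in("top","scene"):
    p,d=viewer.read_camera(n); cv2.imwrite(f"pics/{n}0.png",p); c=viewer.calibration(n); print(n,{k:np.round(v,3).tolist() for k,v in c.items()})
E
```

```text
pics
{'time_s': 0.0, 'joint_pos': [1.074, 0.088, 1.372, -0.0, 1.684, -0.103], 'qvel': [0.001, 0.002, -0.001, -0.001, -0.0, 0.0], 'tau': [0.0, -34.019, -30.243, 0.072, 0.033, -0.0], 'tool_pos': [0.211, 0.507, 0.204], 'tcp_rot': [-0.615, -3.08, 0.003], 'ft_force': [-0.612, 0.702, 0.666], 'moment': [-0.029, 0.001, -0.017], 'grasp_force': 0.0, 'grip_width': 0.094}
0.0188
top {'vertical_fov': 45.941, 'cx': 314.508, 'cy': 239.703, 'cam_to_world': [[-0.02, -0.991, 0.136, 0.371], [-0.999, 0.025, 0.032, 0.168], [-0.035, -0.135, -0.99, 1.086], [0.0, 0.0, 0.0, 1.0]]}
scene {'vertical_fov': 53.137, 'cx': 312.429, 'cy': 243.964, 'cam_to_world': [[0.879, -0.257, 0.401, 0.19], [-0.477, -0.464, 0.746, -0.457], [-0.006, -0.847, -0.531, 0.566], [0.0, 0.0, 0.0, 1.0]]}
```

View pics/top0.png

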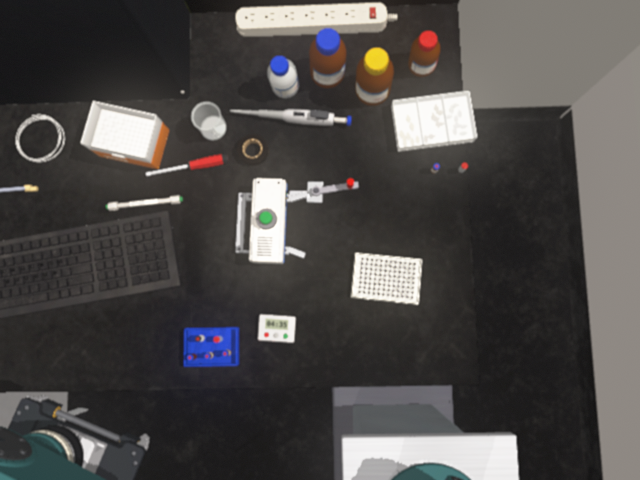

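View pics/scene0.png

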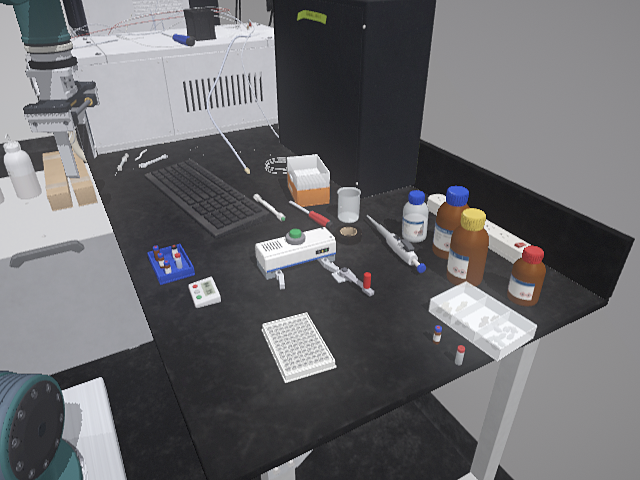

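Top view: plate at (387,278), bridge at (267,220) with green button (265,217), knob at (351,183), vials at (435,168) and (463,167), timer at (277,328). Now I'll measure in world coordinates.

```bash
cat > h.py <<'E'
from workcell import readout, viewer, workorder, trace, r
import cv2, numpy as np
from scipy.spatial.transform import Rotation as R
def cloud(n):
    p,d=viewer.read_camera(n); c=viewer.calibration(n)
    f=240/np.tan(np.radians(c["vertical_fov"])/2); v,u=np.mgrid[:480,:640]
    P=np.stack([(u-c["cx"])/f*d,(v-c["cy"])/f*d,d,np.ones_like(d)],-1)@np.array(c["cam_to_world"]).T
    return p,d,P[...,:3]
def rect(P):
    (c,s,a)=cv2.minAreaRect((P[:,:2]*1000).astype(np.float32)); return np.round(c,1),np.round(s,1),round(a,2)
E
python3 - <<'E'
from h import *
for n in("top","scene"):
    p,d,P=cloud(n)
    b=P[380:384,330:420] if n=="top" else P[440:450,280:300]
    print(n,"bench z",np.median(b[...,2]))
    for l in("plate","scanner","start_top","gate","gate_knob","timer","tape","vial_blue","vial_red","screwdriver"):
        for t in trace(n,l)[:1]:
            m=t["region"]&(d>0); Q=P[m]
            if len(Q)<3: print(l,"few");continue
            z=np.percentile(Q[:,2],90); T=Q[np.abs(Q[:,2]-z)<.006]
            print(l,round(t["p"],2),np.round(t["location"]),m.sum(),"z90",round(z,4),"top",rect(T),"mean",np.round(T.mean(0),4))
E
```

```text
top bench z -0.00043221539292881417
plate 0.67 [387. 278.] 3038 z90 0.0147 top (array([443. ,  67.8]), array([124.8,  82.4]), 82.98) mean [0.4434 0.0677 0.0119]
scanner 0.63 [272. 214.] 4439 z90 0.0589 top (array([553.4, 289.1]), array([ 58.8, 156. ]), 86.53) mean [0.5522 0.2891 0.0558]
gate 0.76 [337. 190.] 328 z90 0.0425 top (array([621.5, 132.6]), array([10.7, 10.9]), 41.77) mean [0.6213 0.133  0.0444]
gate_knob 0.74 [335. 188.] 331 z90 0.0425 top (array([621.5, 132.6]), array([10.7, 10.9]), 41.77) mean [0.6213 0.133  0.0444]
timer 0.68 [277. 328.] 913 z90 0.0164 top (array([353.5, 278.1]), array([67.4, 46.6]), 84.93) mean [0.3558 0.2781 0.0139]
tape 0.94 [247. 148.] 588 z90 0.0209 top (array([701.2, 321.3]), array([59.5, 56.9]), 25.73) mean [0.7006 0.3213 0.0186]
vial_blue 0.68 [463. 168.] 27 z90 0.0338 top (array([649.5, -84. ]), array([6.3, 8.6]), 23.77) mean [ 0.6497 -0.0833  0.0322]
vial_red 0.35 [268. 212.] 4180 z90 0.0594 top (array([552.5, 289.2]), array([ 58.7, 153.9]), 86.04) mean [0.5511 0.2892 0.056 ]
screwdriver 0.83 [201. 164.] 549 z90 0.0209 top (array([671.6, 443.6
[... 636 characters left out ...]
 top (array([619.8, 130.6]), array([14. , 11.4]), 59.19) mean [0.6185 0.129  0.0429]
timer 0.7 [203. 294.] 700 z90 0.017 top (array([351., 276.]), array([71.2, 47.1]), 85.0) mean [0.3513 0.2732 0.0148]
tape 0.98 [348. 234.] 451 z90 0.021 top (array([697.9, 320.3]), array([58.1, 59.2]), 3.98) mean [0.6968 0.3174 0.0196]
vial_blue 0.55 [348. 234.] 470 z90 0.021 top (array([698.6, 320.4]), array([59.6, 59.2]), 3.98) mean [0.697  0.3181 0.0196]
vial_red 0.55 [458. 357.] 160 z90 0.0342 top (array([648.6, -85.8]), array([12.6, 10. ]), 54.89) mean [ 0.648  -0.0867  0.0329]
screwdriver 0.65 [323. 220.] 287 z90 0.0216 top (array([670.1, 444.7]), array([ 19.2, 154.5]), 7.2) mean [0.6742 0.4072 0.0198]
```

```bash
cat >> h.py <<'E'
U=np.array([np.cos(np.radians(86.5)),np.sin(np.radians(86.5))]); V=np.array([-U[1],U[0]])   # scanner x, y
O=np.array([.5515,.2875])-.016*U
def S(x,y): return O+x*U+y*V
def toS(p): return np.array([(p[:2]-O)@U,(p[:2]-O)@V])
def go(xy,z,ty):   # ty: world angle (deg) of tool y, tool down
    s=readout.read_state(); Rc=R.from_rotvec(s["tcp_rot"]); t=np.radians(ty)
    y=np.array([np.cos(t),np.sin(t),0]); zz=np.array([0,0,-1.]); Rt=R.from_matrix(np.c_[np.cross(y,zz),y,zz])
    d=np.r_[xy,z]-s["tool_pos"]
    print("turn units",np.round(np.degrees((Rc.inv()*Rt).as_rotvec())/6,2),"then shift units",np.round(Rt.inv().apply(d)/.03,2),
      "| shift in present frame",np.round(Rc.inv().apply(d)/.03,2),"pos",np.round(s["tool_pos"],4),"F",np.round(s["ft_force"],1))
E
python3 - <<'E'
from h import *
print("plate in scanner",toS(np.array([.442,.0675])),"knob",toS(np.array([.6207,.132])))
go([.372,.076],.2,83)
E
```

```text
plate in scanner [-0.21027447  0.09586508] knob [-0.1349854  -0.07856398]
turn units [ 0.    0.   -2.59] then shift units [ -7.08 -13.64   0.18] | shift in present frame [-10.48 -11.24   0.18] pos [0.2111 0.5079 0.2055] F [-0.1  0.4  0.1]
```

```bash
python3 -m jog '[[0,0,0,0,0,-0.86],[0,0,0,0,0,-0.86],[0,0,0,0,0,-0.87],[-0.3,-0.6,0,0,0,0],[-0.5,-0.9,0,0,0,0],[-0.5,-0.95,0,0,0,0],[-0.5,-0.95,0,0,0,0],[-0.5,-0.95,0,0,0,0]]' 0.1 >/dev/null
python3 -m jog '[[-0.5,-0.95,0,0,0,0],[-0.5,-0.95,0,0,0,0],[-0.5,-0.95,0,0,0,0],[-0.5,-0.95,0,0,0,0],[-0.5,-0.95,0,0,0,0],[-0.5,-0.95,0,0,0,0],[-0.5,-0.95,0,0,0,0],[-0.5,-0.95,0,0,0,0]]'
python3 -m jog '[[-0.5,-0.95,0,0,0,0],[-0.5,-0.95,0,0,0,0],[0,0,0,0,0,0],[0,0,0,0,0,0],[0,0,0,0,0,0]]'
python3 -c "
from h import *
go([.372,.076],.006,83)"
```

```text
time_s: 2.53
tool_pos: [0.355, 0.1275, 0.2058]
tcp_rot: [0.192, 3.135, 0.001]
ft_force: [0.5, 0.7, -0.3]
grip_width: 0.0846
grasp_force: 0.0
time_s: 2.95
tool_pos: [0.3774, 0.0691, 0.2055]
tcp_rot: [-0.193, -3.136, -0.001]
ft_force: [1.0, -0.7, -0.1]
grip_width: 0.0846
grasp_force: 0.0
turn units [ 0.01 -0.   -0.01] then shift units [0.21 0.21 6.65] | shift in present frame [0.21 0.2  6.65] pos [0.3774 0.0691 0.2055] F [ 1.  -0.7 -0.1]
```

```bash
python3 -m jog '[[0.21,0.2,0.6,0,0,0],[0,0,0.95,0,0,0],[0,0,0.95,0,0,0],[0,0,0.95,0,0,0],[0,0,0.95,0,0,0],[0,0,0.95,0,0,0],[0,0,0.6,0,0,0],[0,0,0.4,0,0,0]]' >/dev/null
python3 -m jog '[[0,0,0.25,0,0,0],[0,0,0,0,0,0],[0,0,0,0,0,0]]'
python3 - <<'E'
from h import *
go([.372,.076],.006,83)
p,d,P=cloud("scene"); cv2.imwrite("pics/s1.png",cv2.resize(p[200:440,120:440],(800,600)))
E
```

```text
time_s: 3.87
tool_pos: [0.3721, 0.0764, 0.0078]
tcp_rot: [0.19, 3.136, 0.0]
ft_force: [0.1, -0.2, 0.3]
grip_width: 0.0846
grasp_force: 0.0
turn units [0.   0.   0.01] then shift units [ 0.   -0.01  0.06] | shift in present frame [ 0.   -0.01  0.06] pos [0.3721 0.0764 0.0078] F [ 0.1 -0.2  0.3]
```

View pics/s1.png

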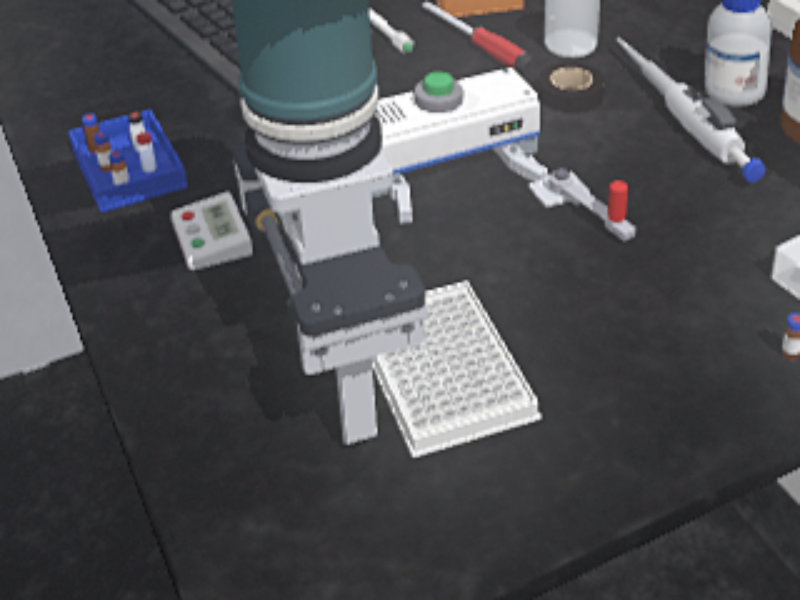

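```bash
python3 -m jog '[[-0.3,0,0.02,0,0,0],[-0.2,0,0,0,0,0],[-0.2,0,0,0,0,0],[-0.25,0,0,0,0,0],[-0.3,0,0,0,0,-0.1],[-0.3,0,0,0,0,-0.1],[-0.3,0,0,0,0,-0.1],[-0.3,0,0,0,0,-0.1]]' 
python3 -m jog '[[-0.3,0,0,0,0,-0.1],[-0.3,0,0,0,0,-0.08],[-0.3,0,0,0,0,0],[-0.25,0,0,0,0,0],[-0.2,0,0,0,0,0],[-0.1,0,0,0,0,0],[0,0,0,0,0,0],[0,0,0,0,0,0]]'
python3 - <<'E'
from h import *
s=readout.read_state(); print("tcp",toS(s["tool_pos"]))
for n in("scene","top"):
    p,d,P=cloud(n)
    for t in trace(n,"plate")[:1]:
        Q=P[t["region"]&(d>0)]; Q=Q[(Q[:,2]<.022)&(Q[:,2]>.011)]; c=rect(Q); print(n,t["p"],c,toS(np.array(c[0])/1000))
E
```

```text
time_s: 4.58
tool_pos: [0.4372, 0.068, 0.0068]
tcp_rot: [-0.125, -3.139, -0.0]
ft_force: [-0.9, -0.1, 0.2]
grip_width: 0.0845
grasp_force: 0.4
time_s: 5.25
tool_pos: [0.4797, 0.0653, 0.0069]
tcp_rot: [0.097, 3.14, 0.0]
ft_force: [0.1, -0.0, -0.3]
grip_width: 0.0844
grasp_force: 0.0
tcp [-0.21021409  0.05812933]
scene 0.92 (array([531.6,  53.7]), array([111.9,  84.1]), 85.97) [-0.21857878  0.00558973]
top 0.76 (array([557. , 115.5]), array([13.6, 41.7]), 87.59) [-0.15534342 -0.01599009]
```

```bash
python3 -m jog '[[-0.1,0,0,0,0,0],[-0.1,0,0,0,0,0],[0,0,0,0,0,0],[0.3,0,0,0,0,0],[0.7,0,-0.2,0,0,0],[0.5,0,-0.9,0,0,0],[0,0,-1,0,0,0],[0,0,-1,0,0,0]]' >/dev/null
python3 -m jog '[[0,-0.8,-1,0,0,0.9],[0,-0.8,-0.8,0,0,1],[0,-0.8,0,0,0,1],[0,-0.8,0,0,0,1],[0,-0.8,0,0,0,1],[0,-0.8,0,0,0,1],[0,0,0,0,0,1],[0,0,0,0,0,1]]' 0.42
python3 -m jog '[[0,0,0,0,0,1],[0,0,0,0,0,1],[0,0,0,0,0,1],[0,0,0,0,0,1],[0,0,0,0,0,1],[0,0,0,0,0,1],[0,0,0,0,0,0],[0,0,0,0,0,0]]'
cat >> h.py <<'E'
def plate():
    for n in("scene","top"):
        p,d,P=cloud(n)
        for t in trace(n,"plate")[:1]:
            Q=P[t["region"]&(d>0)]; Q=Q[(Q[:,2]<.022)&(Q[:,2]>.011)]; c=rect(Q); print(n,t["p"],c,toS(np.array(c[0])/1000))
E
python3 - <<'E'
from h import *
plate(); go(S(-.30,0),.1,-3.5)
E
```

```text
time_s: 6.78
tool_pos: [0.3956, -0.068, 0.1538]
tcp_rot: [1.362, 2.831, 0.0]
ft_force: [-0.5, 0.8, -0.1]
grip_width: 0.0546
grasp_force: 0.0
time_s: 7.45
tool_pos: [0.3963, -0.067, 0.1538]
tcp_rot: [-2.158, -2.283, -0.0]
ft_force: [0.2, 0.3, -0.2]
grip_width: 0.0542
grasp_force: 0.0
scene 0.73 (array([536.9,  60.8]), array([126.4,  83.7]), 86.8) [-0.21116847  0.00073306]
top 0.73 (array([539.4,  62.3]), array([124. ,  82.9]), 86.31) [-0.20951864 -0.0016707 ]
turn units [ 0.   -0.    1.11] then shift units [1.58 4.43 1.8 ] | shift in present frame [1.06 4.59 1.8 ] pos [ 0.3966 -0.0671  0.1539] F [ 0.1 -0.6 -0. ]
```

```bash
python3 -m jog '[[0,0,0,0,0,0.55],[0,0,0,0,0,0.56],[0.3,0.7,0,0,0,0],[0.3,0.9,0,0,0,0],[0.3,0.9,0.4,0,0,0],[0.3,0.9,0.4,0,0,0],[0.38,0.9,0.5,0,0,0],[0,0.13,0.5,0,0,0]]' >/dev/null
python3 -m jog '[[0,0,0.9,0,0,0],[0,0,0.9,0,0,0],[0,0,0.6,0,0,0],[0,0,0.4,0,0,0],[0,0,0.2,0,0,0],[0,0,0,0,0,0],[0,0,0,0,0,0]]'
python3 - <<'E'
from h import *
go(S(-.30,0),.007,-3.5)
plate()
E
```

```text
time_s: 8.9
tool_pos: [0.533, -0.0283, 0.0107]
tcp_rot: [2.289, 2.15, 0.001]
ft_force: [-0.1, -0.9, -0.1]
grip_width: 0.0547
grasp_force: 0.0
turn units [ 0.01  0.   -0.02] then shift units [ 0.01 -0.03  0.12] | shift in present frame [ 0.01 -0.03  0.12] pos [ 0.533  -0.0283  0.0107] F [-0.1 -0.9 -0.1]
scene 0.67 (array([535.9,  61.7]), array([127.1,  82.3]), 86.9) [-0.21033119  0.00178614]
top 0.76 (array([539.4,  62.3]), array([124.2,  82.8]), 86.59) [-0.20951864 -0.0016707 ]
```

```bash
python3 -m jog '[[0.15,0,0.06,0,0,0],[0.2,0,0.06,0,0,0],[0.2,0,0,0,0,0],[0.25,0,0,0,0,0],[0.3,0,0,0,0,0],[0.3,0,0,0,0,0],[0.3,0,0,0,0,0],[0.3,0,0,0,0,0]]'
python3 -m jog '[[0.3,0,0,0,0,0],[0.3,0,0,0,0,0],[0.3,0,0,0,0,0],[0.3,0,0,0,0,0],[0.3,0,0,0,0,0],[0.25,0,0,0,0,0],[0.15,0,0,0,0,0],[0,0,0,0,0,0]]'
python3 - <<'E'
from h import *
plate(); s=readout.read_state(); print(toS(s["tool_pos"]))
E
```

```text
time_s: 9.77
tool_pos: [0.5361, 0.0329, 0.0063]
tcp_rot: [-2.29, -2.151, -0.0]
ft_force: [-0.6, 0.6, -0.6]
grip_width: 0.0543
grasp_force: 0.2
time_s: 10.43
tool_pos: [0.5398, 0.0897, 0.0063]
tcp_rot: [-2.289, -2.152, -0.001]
ft_force: [0.1, 0.1, -0.7]
grip_width: 0.0542
grasp_force: 0.0
scene 0.74 (array([543.9, 162.2]), array([127.2,  84.7]), 86.22) [-1.09530259e-01 -6.35575357e-05]
top 0.8 (array([546.9, 178.7]), array([96.1, 82.5]), 86.52) [-0.09287789 -0.00205066]
[-0.18353498 -0.00044942]
```

```bash
python3 -m jog '[[0.15,0,0,0,0,0],[0.2,0,0,0,0,0],[0.2,0,0,0,0,0],[0.2,0,0,0,0,0],[0.2,0,0,0,0,0],[0.2,0,0,0,0,0],[0.2,0,0,0,0,0],[0.2,0,0,0,0,0]]'
python3 -m jog '[[0.2,0,0,0,0,0],[0.2,0,0,0,0,0],[0.2,0,0,0,0,0],[0.2,0,0,0,0,0],[0.2,0,0,0,0,0],[0.2,0,0,0,0,0],[0.2,0,0,0,0,0],[0.2,0,0,0,0,0]]'
python3 - <<'E'
from h import *
plate(); s=readout.read_state(); print(toS(s["tool_pos"]))
E
```

```text
time_s: 11.3
tool_pos: [0.5426, 0.1357, 0.0063]
tcp_rot: [-2.29, -2.151, -0.0]
ft_force: [0.8, -1.0, 0.9]
grip_width: 0.0547
grasp_force: 0.3
time_s: 11.97
tool_pos: [0.5457, 0.1835, 0.0063]
tcp_rot: [-2.29, -2.15, -0.0]
ft_force: [-0.9, -0.3, 0.5]
grip_width: 0.0548
grasp_force: 0.3
scene 0.86 (array([547.2, 230.7]), array([74.8, 82.8]), 85.28) [-0.04095657  0.00082442]
top 0.6 (array([534.8, 246.6]), array([ 7.1, 53.7]), 62.0) [-0.02584322  0.01417197]
[-0.08847883 -0.00047136]
```

```bash
python3 -m jog '[[0.1,0,0,0,0,0],[0.1,0,0,0,0,0],[0.1,0,0,0,0,0],[0.07,0,0,0,0,0],[0.05,0,0,0,0,0],[0.03,0,0,0,0,0],[0,0,0,0,0,0]]'
python3 -m jog '[[0.05,0,0,0,0,0],[0.04,0,0,0,0,0],[0.03,0,0,0,0,0],[0,0,0,0,0,0]]'
python3 -c "
from h import *
s=readout.read_state(); print(toS(s['tool_pos']))"
```

```text
time_s: 12.75
tool_pos: [0.5465, 0.1966, 0.0063]
tcp_rot: [-2.29, -2.151, -0.0]
ft_force: [-0.4, 0.1, -0.8]
grip_width: 0.0545
grasp_force: 0.0
time_s: 13.08
tool_pos: [0.5468, 0.1999, 0.0063]
tcp_rot: [2.29, 2.15, -0.0]
ft_force: [-0.0, -0.8, 0.2]
grip_width: 0.0549
grasp_force: 0.4
[-0.07177411 -0.00063537]
```

```bash
for i in 1 2; do python3 -m jog '[[0.03,0,0,0,0,0],[0,0,0,0,0,0]]' | grep -E "pos|force"; done
python3 -m jog '[[0.03,0,0,0,0,0],[0,0,0,0,0,0]]'| grep -E "pos|force"
python3 - <<'E'
from h import *
s=readout.read_state(); print(toS(s['tool_pos']))
p,d,P=cloud("scene"); cv2.imwrite("pics/s2.png",cv2.resize(p[180:330,220:420],(800,600),interpolation=cv2.INTER_CUBIC))
E
```

```text
tool_pos: [0.5469, 0.1999, 0.0063]
ft_force: [0.5, -3.9, -0.0]
grasp_force: 1.9
tool_pos: [0.547, 0.2, 0.0064]
ft_force: [0.3, -6.2, 1.4]
grasp_force: 3.0
tool_pos: [0.547, 0.2, 0.0063]
ft_force: [0.5, -8.0, 1.9]
grasp_force: 3.9
[-0.07156403 -0.00084898]
```

View pics/s2.png

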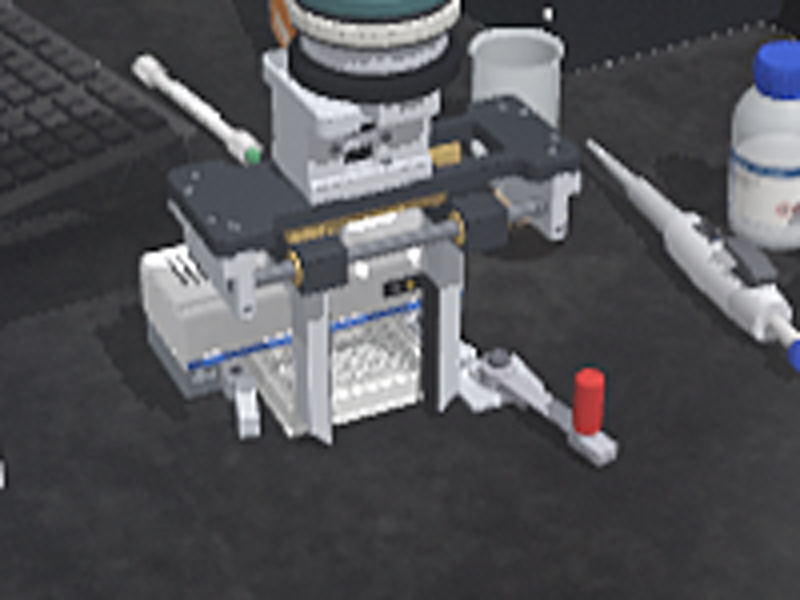

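The plate is seated: lying flat under the bridge, fingers at (320,400) and (440,370), stop contact at 8 N with the TCP where expected. The gate knob is at (590,400). Next I back off, close the fingers and go to the gate's far side.

```bash
python3 -m jog '[[-0.2,0,0,0,0,0],[-0.6,0,0,0,0,0],[-0.8,0,0,0,0,0],[0,0,-0.8,0,0,0],[0,0,-1,0,0,0],[0,0,-1,0,0,0],[0,0,-1,0,0,0],[0,0,0,0,0,0]]' 1 10
python3 - <<'E'
from h import *
plate()
for n in("scene","top"):
    p,d,P=cloud(n)
    for t in trace(n,"gate_knob")[:1]:
        Q=P[t["region"]&(d>0)]; Q=Q[Q[:,2]>.038]; c=rect(Q); print(n,t["p"],c,toS(np.array(c[0])/1000))
    
go(S(-.1233,-.1075),.022,-3.5)
E
```

```text
time_s: 14.3
tool_pos: [0.548, 0.1563, 0.1283]
tcp_rot: [2.286, 2.147, 0.021]
ft_force: [0.8, -0.2, 0.9]
grip_width: 0.0045
grasp_force: 0.0
scene 0.86 (array([549. , 238.3]), array([60. , 84.3]), 86.49) [-0.03326085 -0.00050825]
top 0.88 (array([553.2, 276.9]), array([119.9,  82.7]), 87.2) [ 0.00552355 -0.00234394]
scene 0.64 (array([619.8, 130.8]), array([14.3, 11.5]), 59.51) [-0.13623811 -0.07773891]
top 0.18 (array([0., 0.]), array([0., 0.]), 0.0) [-0.30463202  0.53291989]
turn units [-0.03  0.   -0.02] then shift units [-0.21  3.6   3.21] | shift in present frame [-0.2   3.61  3.2 ] pos [0.5429 0.1547 0.1184] F [ 0.1  0.3 -0.6]
```

```bash
python3 -m jog '[[0,0.6,0,0,0,0],[-0.2,1,0,0,0,0],[0,1,0,0,0,0],[0,1,0,0,0,0],[0,0,0.9,0,0,0],[0,0,0.9,0,0,0],[0,0,0.9,0,0,0],[0,0,0.5,0,0,0]]' >/dev/null
python3 -m jog '[[0,0,0,0,0,0],[0,0,0,0,0,0]]'
python3 - <<'E'
from h import *
go(S(-.1233,-.1075),.022,-3.5)
p,d,P=cloud("scene"); cv2.imwrite("pics/s3.png",cv2.resize(p[200:350,260:460],(800,600),interpolation=cv2.INTER_CUBIC))
E
```

```text
time_s: 15.53
tool_pos: [0.65, 0.1419, 0.0222]
tcp_rot: [-2.288, -2.149, 0.005]
ft_force: [-0.2, 0.4, 1.1]
grip_width: 0.0002
grasp_force: 0.0
turn units [-0.04  0.01 -0.02] then shift units [0.   0.01 0.01] | shift in present frame [0.   0.01 0.01] pos [0.65   0.1419 0.0222] F [-0.2  0.4  1.1]
```

View pics/s3.png

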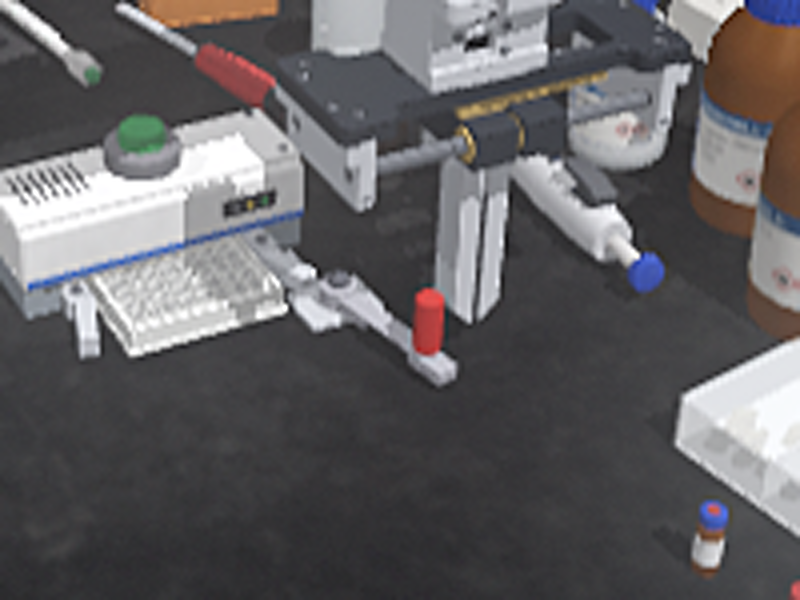

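The plate sits flat and home at (190,310). The closed fingers at (475,310) are just beyond the red knob (430,320), clear of everything else. Pushing the knob along its arc.

```bash
python3 -m jog '[[-0.18,-0.31,0,0,0,0],[-0.18,-0.32,0,0,0,0],[-0.07,-0.37,0,0,0,0],[-0.06,-0.38,0,0,0,0],[0.06,-0.38,0,0,0,0],[0.07,-0.37,0,0,0,0],[0.19,-0.33,0,0,0,0],[0.19,-0.33,0,0,0,0]]'
python3 -m jog '[[0.2,-0.17,0,0,0,0],[0.2,-0.16,0,0,0,0],[0.19,-0.16,0,0,0,0],[0.12,-0.05,0,0,0,0],[0.12,-0.05,0,0,0,0],[0.1,-0.05,0,0,0,0],[0.06,-0.03,0,0,0,0],[0,0,0,0,0,0]]'
python3 - <<'E'
from h import *
s=readout.read_state(); print(toS(s['tool_pos']))
go(S(-.087,0),.022,-3.5)
E
```

```text
time_s: 16.25
tool_pos: [0.5696, 0.1482, 0.0271]
tcp_rot: [2.288, 2.147, 0.008]
ft_force: [0.7, -2.0, 1.2]
grip_width: 0.0002
grasp_force: 0.7
time_s: 16.92
tool_pos: [0.5493, 0.1793, 0.024]
tcp_rot: [-2.289, -2.15, 0.0]
ft_force: [0.2, -0.4, -0.1]
grip_width: 0.0006
grasp_force: 0.0
[-0.09217095 -0.00444636]
turn units [-0.01 -0.   -0.01] then shift units [ 0.17 -0.15  0.07] | shift in present frame [ 0.17 -0.15  0.07] pos [0.5493 0.1793 0.024 ] F [ 0.2 -0.4 -0.1]
```

```bash
python3 -m jog '[[0.06,-0.07,0,0,0,0],[0.06,-0.07,0,0,0,0],[0.04,0,0,0,0,0],[0,0,0,0,0,0]]'| grep -E "pos|ft_force"
for i in 1 2; do python3 -m jog '[[0.04,0,0,0,0,0],[0,0,0,0,0,0]]'| grep -E "pos|ft_force"; done
python3 -m jog '[[0.04,0,0,0,0,0],[0,0,0,0,0,0]]'| grep -E "pos|ft_force"
python3 -c "
from h import *
s=readout.read_state(); print(toS(s['tool_pos']))"
```

```text
tool_pos: [0.5453, 0.1839, 0.0241]
ft_force: [1.0, -1.3, 0.1]
tool_pos: [0.5453, 0.1845, 0.0241]
ft_force: [-1.1, -2.2, -0.2]
tool_pos: [0.5453, 0.1846, 0.0241]
ft_force: [-0.8, -5.9, 1.6]
tool_pos: [0.5453, 0.1847, 0.0241]
ft_force: [-2.4, -9.4, 2.1]
[-8.69971895e-02 -9.03095879e-05]
```

Hard stop felt exactly at the expected shut position. Backing off and looking.

```bash
python3 -m jog '[[-0.15,0,0,0,0,0],[-0.4,0,0,0,0,0],[-0.8,0,0,0,0,0],[-0.5,0,-0.8,0,0,0],[-0.5,0,-1,0,0,0],[-1,0,-1,0,0,0],[-0.8,0,-1,0,0,0],[0,0,0,0,0,0]]' | grep pos
python3 - <<'E'
from h import *
for n in("scene","top"):
    p,d,P=cloud(n)
    if n=="scene": cv2.imwrite("pics/s4.png",cv2.resize(p[200:350,220:420],(800,600),interpolation=cv2.INTER_CUBIC))
    for l,h in(("gate_knob",.038),("start_top",.07),("scanner",.07)):
      for t in trace(n,l)[:1]:
        Q=P[t["region"]&(d>0)]; Q=Q[(Q[:,2]>h)&(Q[:,2]<.1)]; 
        if len(Q)>3: c=rect(Q); print(n,l,t["p"],c,toS(np.array(c[0])/1000),"z",np.median(Q[:,2]),Q[:,2].max())
go(S(.016,0),.1,-3.5)
E
```

```text
tool_pos: [0.5422, 0.0601, 0.1457]
scene gate_knob 0.65 (array([545.9, 200.1]), array([15. , 11.4]), 61.05) [-0.07157885  0.00025391] z 0.04586292479214338 0.049002890334951754
scene start_top 0.59 (array([549.7, 286.2]), array([21.8, 20.9]), 24.6) [0.01459254 0.00171728] z 0.07769382332860336 0.08128332154885753
scene scanner 0.68 (array([548.6, 288.6]), array([25.6, 32.1]), 36.53) [0.01692091 0.00296174] z 0.0774360793052862 0.08128332154885753
top gate_knob 0.75 (array([548.4, 201.7]), array([ 7.7, 13.3]), 89.35) [-0.06982922 -0.00214375] z 0.04659196510927266 0.05179244757020807
top start_top 0.48 (array([553.1, 288.6]), array([21.9, 22.7]), 33.66) [ 0.01719563 -0.00152986] z 0.07731949634364033 0.08185976998458888
top scanner 0.83 (array([550.1, 290.4]), array([30.5, 31.9]), 26.14) [0.01880912 0.00157443] z 0.07704609192785528 0.08185976998458888
turn units [-0.03 -0.   -0.  ] then shift units [7.45 0.02 1.2 ] | shift in present frame [7.45 0.02 1.2 ] pos [0.5372 0.0645 0.1359] F [-0.3  0.1 -0.7]
```

View pics/s4.png

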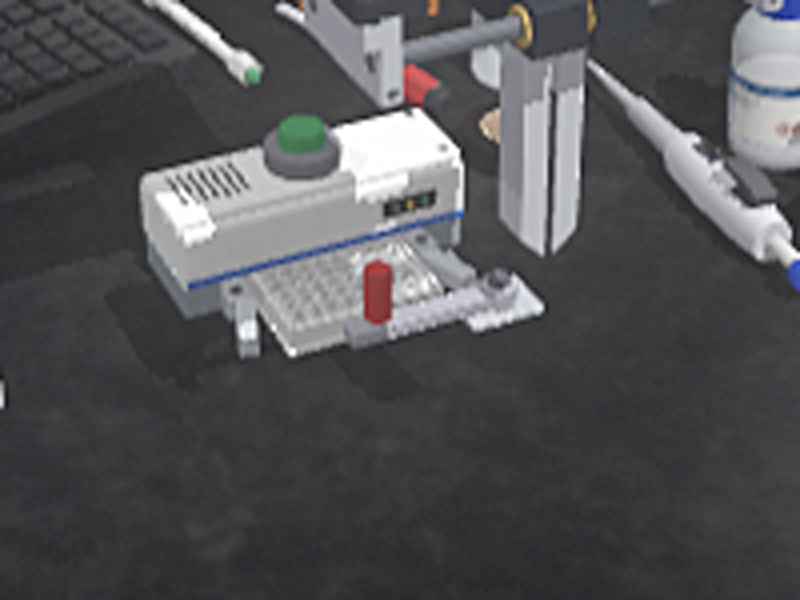

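Gate shut across the plate's rear (knob (378,290)), plate flat and home, button at (300,130). Moving over the button.

```bash
python3 -m jog '[[0.7,0,0,0,0,0],[1,0,0,0,0,0],[1,0,0,0,0,0],[1,0,0,0,0,0],[1,0,0,0,0,0],[1,0,0,0,0,0],[1,0,0,0,0,0],[0.75,0.02,0,0,0,0]]' >/dev/null
python3 -m jog '[[0,0,0.5,0,0,0],[0,0,0.5,0,0,0],[0,0,0.2,0,0,0],[0,0,0,0,0,0],[0,0,0,0,0,0]]'
python3 -c "
from h import *
go(S(.016,0),.08,-3.5)"
```

```text
time_s: 19.9
tool_pos: [0.5523, 0.2866, 0.101]
tcp_rot: [-2.289, -2.15, 0.002]
ft_force: [0.5, 0.0, 0.2]
grip_width: 0.0006
grasp_force: 0.0
turn units [-0.02  0.01 -0.02] then shift units [ 0.03 -0.03  0.7 ] | shift in present frame [ 0.03 -0.03  0.7 ] pos [0.5523 0.2866 0.101 ] F [0.5 0.  0.2]
```

```bash
python3 -m jog '[[0.03,-0.03,0.3,0,0,0],[0,0,0.2,0,0,0],[0,0,0.1,0,0,0],[0,0,0,0,0,0],[0,0,0,0,0,0]]'| grep -E "pos|ft_force"
for i in 1 2 3 4 5; do python3 -m jog '[[0,0,0.06,0,0,0],[0,0,0,0,0,0],[0,0,0,0,0,0]]'| grep -E "pos|ft_force"; done
```

```text
tool_pos: [0.5518, 0.2874, 0.0836]
ft_force: [0.1, -0.2, -0.5]
tool_pos: [0.5521, 0.2876, 0.0822]
ft_force: [0.1, 0.6, 0.5]
tool_pos: [0.5519, 0.2876, 0.0801]
ft_force: [-0.1, 0.7, 0.3]
tool_pos: [0.5518, 0.2876, 0.0781]
ft_force: [0.1, -0.5, -0.1]
tool_pos: [0.5521, 0.2877, 0.0769]
ft_force: [-1.0, -0.6, 2.5]
tool_pos: [0.5522, 0.2877, 0.0751]
ft_force: [0.6, -0.8, 2.7]
```

```bash
for i in 1 2 3 4; do python3 -m jog '[[0,0,0.06,0,0,0],[0,0,0,0,0,0],[0,0,0,0,0,0]]'| grep -E "pos|ft_force"; done
```

```text
tool_pos: [0.5522, 0.2878, 0.0733]
ft_force: [0.3, -0.3, 3.7]
tool_pos: [0.5522, 0.2877, 0.0717]
ft_force: [-2.1, -0.6, 4.9]
tool_pos: [0.5522, 0.2878, 0.0716]
ft_force: [-3.3, -2.3, 11.0]
tool_pos: [0.5523, 0.2878, 0.0715]
ft_force: [-6.6, -2.3, 16.6]
```

Hard bottom reached (z 0.0715, 16 N). Releasing and retreating.

```bash
python3 -m jog '[[0,0,-0.3,0,0,0],[0,0,-0.5,0,0,0],[0,0,-0.8,0,0,0],[0,0,-1,0,0,0],[-0.7,0,-0.8,0,0,0],[-1,0,0,0,0,0],[-1,0,0,0,0,0],[-1,0,0,0,0,0]]' >/dev/null
python3 -m jog '[[-1,0,0,0,0,0],[-1,0,0,0,0,0],[-0.7,0,0,0,0,0],[0,0,0,0,0,0],[0,0,0,0,0,0],[0,0,0,0,0,0]]'
python3 - <<'E'
from h import *
p,d,P=cloud("scene"); cv2.imwrite("pics/s5.png",p)
for t in trace("scene","start_top")[:1]:
    Q=P[t["region"]&(d>0)]; print("button z",np.median(Q[Q[:,2]>.06][:,2]))
for t in trace("scene","gate_knob")[:1]:
    Q=P[t["region"]&(d>0)]; Q=Q[Q[:,2]>.038]; print("knob",toS(np.array(rect(Q)[0])/1000))
plate()
E
```

```text
time_s: 23.73
tool_pos: [0.5397, 0.0966, 0.1688]
tcp_rot: [-2.289, -2.15, 0.0]
ft_force: [0.0, 0.1, 0.7]
grip_width: 0.0006
grasp_force: 0.0
button z nan
knob [-0.07351804  0.00083661]
scene 0.97 (array([546.8, 236.1]), array([66. , 87.3]), 87.52) [-0.03559106  0.00155334]
top 0.92 (array([553. , 274.8]), array([126.3,  82.7]), 87.27) [ 0.00341526 -0.00227252]
  return _methods._mean(a, axis=axis, dtype=dtype,
  ret = ret.dtype.type(ret / rcount)
```

View pics/s5.png

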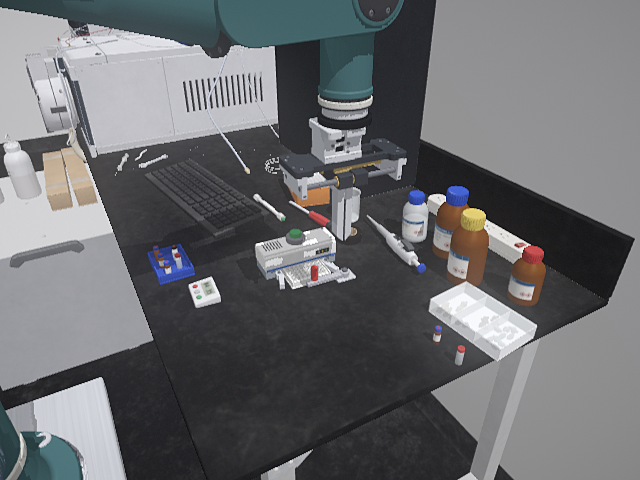

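Plate home, gate shut at (315,270), button released at (295,235), bystanders unmoved, and the arm clear.

```bash
python3 -c "
from workcell import workorder
print(workorder.hand_in())"
```

```text
the job is handed in; nothing more can be done
None
```

The job is handed in: the plate is home against the end stop, the gate was pushed to its hard stop, and the start button was then pressed to its bottom and released; the last picture shows the other things undisturbed, and no verdict came back.

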